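# Rejecting the rattling handles in the carving shop

### The arm

A 6-joint arm with a two-finger parallel gripper is mounted at the origin on the work surface. World frame = base frame: x ahead of the robot, y to its left, z up, the work surface at z = 0. Lengths are in m, angles in rad, forces in N, time in s.
With the tool pointing down it reaches from about 0.4 to 0.825 m from the base axis. Payload 7 kg.
Tool frame: the origin (TCP) lies between the finger pads; the fingertips stand 17 mm ahead of it and the grasp point (between the pads) lies 2 mm behind it; z points along the fingers, y is the line along which they close (so a half turn about z gives the same grasp; the last joint's range is limited). The gripper opens to 85 mm and grips with 20 to 120 N. Pads are 22 mm wide; open, the fingers measure 114 mm over their backs; the gripper's body (76 mm by 85 mm) begins 54 mm behind the grasp point. The pads swing forward as they close: fully open they stand 13 mm farther back than shut.
Start: joints at [-1.042, 0.359, 0.012, 0, -1.224, -0.288], TCP at [0.161, -0.656, 0.214] pointing down, gripper open.
Joint ranges: [-3.07, 3.07], [-1.43, 2.12], [-1.02, 1.25], [-3.03, 1.67], [-3.05, -0], [-3.03, 3.03]. Speed limits (rad/s): [2.39, 2.39, 3.01, 3.14, 3.14, 3.14].

### API

Orientations are given as a rotation vector (axis times angle).
In Python, from cell import * gives the robot as it stands.
- The arm moves only by the tool jog_arm, never from a script. Its argument "motion" is a list of rows, each a list of 7 numbers: the shift along the tool's x, y, z in m, then the turn, a rotation vector about the tool's x, y, z in degrees, then the opening, from 0 (shut) to 1 (fully open). A call has 1 to 5 rows; each row is the pose to reach, as a shift and turn from the pose commanded when the call began, along the tool's axes at that moment; what a row does not reach only later rows make up. A row lasts 1/12 s, in which the tool goes at most 41.7 mm and 7.16 degrees, less where a joint would pass 70% of its speed; a pose out of reach is approached as far as the arm can. A call with a gripper value outside its range is refused whole. The fingers move at their own pace and stop on an object; "force" is the grip in N (left out, the last holds). Time passes only in rows, so rows that repeat a pose let the fingers close. It gives the time, the measured TCP pose, the force, the opening and the grip force at its end, in the units of the state.
- state(): the state, without advancing time (a new reading comes with each control period).
- camera(name): name is "scene" or "top"; returns a dict with "pixels" (384x512x3 uint8, red, green, blue), "depth" (384x512 float32, m along the optical axis (not along the pixel's ray), 0 where there is no reading), "fx", "fy", "cx", "cy" (pixels), "xyz" and "attitude" of the camera in the world. Camera axes: x right, y down, z forward; pixel columns grow to the right and rows downward; lengths in m; the calibration is good to about 2 mm. A picture is of the moment at which its call begins.
- finish_job(): hands the job in; it is judged then, once.
Trained networks look in a picture, given as the dict that the camera call returned (one of the last four; its "shot" number tells which), for a name from the list of things; names that differ only in an ending like _2 or _b are one class to them, and where a whole thing is asked for, a point or a joint stands for the part that bears it (a point fixed in the world has none). Each returns a list of dicts, best first, with "p" (0 to 1); they miss things now and then, are a little off and sometimes report something else, mostly with a low value. They report only what shows in the picture. A call takes as long as a camera call. They do not tell look-alikes from the thing itself.
- recognise(query, picture): "extent" ([left, top, right, bottom] in pixels, round what is visible of it).
- trace(query, picture): "mask" (384x512 bool, what is visible of it) and "extent" ([left, top, right, bottom] in pixels, round what is visible of it).
- tip_of(query, picture): "uv" ([column, row] in pixels: a listed point, or the origin of a listed thing).
The state is a dict: "time": time; "qpos": joint angles; "joint_velocities": joint speeds; "tau": joint torques, N m; "ee_pos": TCP position; "ee_rot": TCP orientation; "wrist_force": force on the tool from outside, world axes, zero at the start; "ft_torque": the same for the moment, N m; "finger_gap": finger opening in m; "grasp_force": force on a finger pad.
Only numpy, scipy, OpenCV 4.12 (cv2) and the standard library are available. Lean on these libraries where they do the work, as an engineer would, in place of code of your own. Each camera call takes 0.05 s, during which the arm holds its last target. There are 200 camera calls.

### The job

The three closed wooden handles lying in the cradle have a steel core inside; in some of them, at least one, the glue has failed and the core is loose. Lift the handles and tip them lengthwise well over both ways (some 30 degrees) to feel which cores slide, lay every rattler down flat on the floor of the wooden reject tray, and have every sound one lying centred in a pair of cradle notches again. Do not shove or topple the spare handles, jar, mallet and chisel round about.

Things in the scene. Friction and masses are not known exactly. Their poses are not given: they have to be found in the camera images.
- handle1: closed turned dark-wood handle, one of three exactly alike: 150 mm long, body 40 mm thick (the middle 80 mm plain, a good grip), knobs 44 mm thick and 22 mm long at both ends; 0.38 to 0.45 kg in all. Origin at the middle of its axis, x along its axis. Starts lying in a pair of cradle notches. Which handles have a loose core differs from start to start
- handle2: Another of the three handles, same look, size and frame as handle1. A loose core (0.27 kg of steel) slides up to 52 mm along the handle once this is tilted more than about 12 degrees and stays put while it is level. A sound handle may be heavier at one end, but its balance never changes
- handle3: Another of the three handles, same look, size and frame as handle1. Held level by its middle, a rattler's moment about the level line across the handle differs by about 0.13 N m between after a tilt one way and after a tilt the other way; a sound one's does not change
- cradle: fixed wooden cradle, 150 mm (x) by 360 mm (y), origin under its centre. Two notched rails along y at x = -62 and +62 mm (12 mm thick, tops 50 mm high) make three pairs of V notches, at y = -135, -45 and 45 mm; between the rails only a 10 mm base board. A handle lies along the cradle's x, its axis 59 mm up. A closed end block at y = 135 mm, 45 mm wide, 84 mm high, stays shut
- tray: fixed open light-wood reject tray, 220 mm (x) by 300 mm (y) outside, walls 7 mm thick and 40 mm high, floor 7 mm thick; origin at the centre of its underside. A handle lying on its floor has its axis 29 mm above the table
- offcut: loose wood offcut lying in the tray near its +y end, 90 mm (its x) by 45 mm (its y) by 28 mm high, origin at the centre of its underside; it may stay there or be shifted
- spare_a: spare tool handle of another shape standing on end just beyond the cradle, 125 mm high, 38 mm thick, origin at its foot; not to be shoved or tipped
- spare_b: a second spare handle standing on end, like spare_a
- jar: amber glass jar, 68 mm thick, 95 mm high, origin at its foot, on the table just beyond the tray; not to be shoved
- mallet: wooden mallet lying at the back, head 120 by 85 by 70 mm high, origin under the head, shaft 160 mm along its -x; not to be shoved
- chisel: chisel lying on the table before the cradle, 235 mm long along its x, up to 22 mm thick, origin at the ferrule on its underside; not to be shoved
There are look-alikes about, which are no part of the job. Leave any turquoise look-alike of the handle2 alone.

How it is judged:
By the outcome, as a careful person would: the job done as asked, in the order asked, and still so for the second after the job is handed in, with the robot touching nothing.
It also fails if it takes over 72 s, if anything falls off the work surface, if the arm or the gripper's body presses on something with over 40 N, if the wrist force passes 120 N, or if a joint passes its speed limit or range.

## Working session

There is one attempt and no reset: what is moved stays moved. The work goes in short steps, Python scripts to look and compute and a tool call to move; the robot and the scene stay as the last step left them, time stands still between calls to the robot, and variables do not carry over. Pictures are saved under pics/ and viewed, at most 10 in all, crops included, and the job is handed in when it is done.

Besides the shell and the picture viewer there is one more tool, called after "Call:" in YAML: its name, and indented under it one key for each argument. jog_arm: Moves the arm, as the interface text tells. Its arguments: {"type":"object","properties":{"motion":{"type":"array"},"force":{"type":"number"}},"required":["motion"]}

```bash
mkdir -p pics; cat > h.py <<'E'
from cell import *
import numpy as np, cv2
from scipy.spatial.transform import Rotation as R
def cloud(c):
    d=c["depth"]; v,u=np.mgrid[:384,:512]
    P=np.stack([(u-c["cx"])/c["fx"]*d,(v-c["cy"])/c["fy"]*d,d],-1)
    a=np.array(c["attitude"]); M=a if a.shape==(3,3) else R.from_rotvec(a).as_matrix()
    return P@M.T+np.array(c["xyz"])
E
python3 - <<'E'
from h import *
ims=[]
for n in ("top","scene"):
    c=camera(n); ims.append(c["pixels"][:,:,::-1]); W=cloud(c)
    print(n,c["xyz"],c["attitude"],c["fx"])
    for q in ["handle1","cradle","tray","offcut","spare_a","jar","mallet","chisel"]:
        for r in trace(q,c)[:5]:
            m=r["mask"]&(c["depth"]>0)
            p=W[m]; 
            if len(p)<5: continue
            b=cv2.minAreaRect(p[:,:2].astype(np.float32)*1000)
            print(q,round(r["p"],2),[int(x) for x in r["extent"]],np.median(p,0).round(3),"zmax",np.percentile(p[:,2],98).round(3),"rect",np.round(b[0]),np.round(b[1]),round(b[2]),c["pixels"][m].mean(0).round())
s=state();print({k:np.round(s[k],3) for k in s})
for i,n in zip(ims,"ts"): cv2.imwrite(f"pics/{n}0.png",i)
E
```

```text
top [ 0.34148623 -0.04276806  1.01653267] [-2.12545569  2.13563563 -0.22362948] 355.36164418122627
handle1 0.96 [322, 150, 348, 206] [ 0.554 -0.267  0.075] zmax 0.081 rect [ 556. -279.] [148.  59.] 10 [80. 52. 37.]
handle1 0.96 [308, 248, 334, 303] [ 0.288 -0.228  0.038] zmax 0.044 rect [ 289. -231.] [151.  44.] 5 [ 44. 124. 121.]
handle1 0.82 [369, 252, 426, 292] [ 0.297 -0.434  0.037] zmax 0.044 rect [ 293. -441.] [ 51. 148.] 27 [ 47. 127. 124.]
handle1 0.8 [350, 145, 378, 202] [ 0.568 -0.354  0.074] zmax 0.081 rect [ 585. -368.] [173.  66.] 10 [83. 55. 40.]
handle1 0.64 [293, 156, 315, 211] [ 0.538 -0.18   0.076] zmax 0.081 rect [ 550. -180.] [171.  42.] 10 [81. 53. 38.]
cradle 0.64 [251, 151, 383, 221] [ 0.537 -0.162  0.011] zmax 0.085 rect [ 552. -229.] [162. 367.] 10 [148. 118.  86.]
cradle 0.32 [282, 219, 367, 234] [ 0.423 -0.261  0.017] zmax 0.024 rect [ 426. -243.] [ 25. 234.] 2 [123. 100.  87.]
tray 0.72 [101, 151, 225, 239] [0.521 0.195 0.007] zmax 0.041 rect [523. 207.] [314. 232.] 82 [180. 142.  99.]
offcut 0.64 [120, 180, 144, 215] [0.505 0.296 0.035] zmax 0.038 rect [5
[... 2015 characters left out ...]
7  0.064] zmax 0.071 rect [741. -60.] [338.  93.] 89 [103.  67.  35.]
chisel 0.56 [167, 204, 222, 277] [ 0.425 -0.277  0.015] zmax 0.023 rect [ 416. -248.] [ 34. 235.] 4 [103.  83.  64.]
{'time': np.float64(0.9), 'qpos': array([-1.042,  0.359,  0.012, -0.   , -1.224, -0.288]), 'joint_velocities': array([-0.001,  0.001,  0.   ,  0.001,  0.   , -0.003]), 'tau': array([-2.0000e-03, -5.8295e+01,  2.9367e+01,  6.9420e+00, -1.0000e-03,
       -0.0000e+00]), 'ee_pos': array([ 0.161, -0.656,  0.214]), 'ee_rot': array([-0.377,  3.119, -0.   ]), 'wrist_force': array([-0.284, -0.725,  0.109]), 'ft_torque': array([ 0.007, -0.016, -0.006]), 'grasp_force': np.float64(0.0), 'finger_gap': np.float64(0.086)}
```

View pics/t0.png

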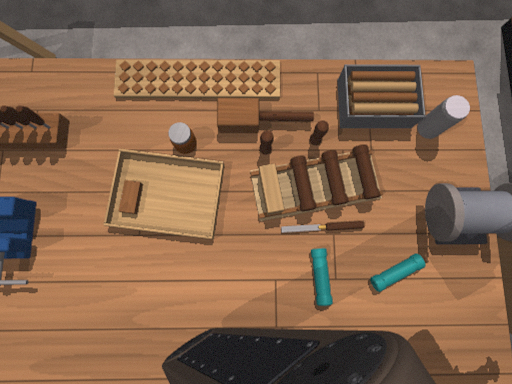

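View pics/s0.png

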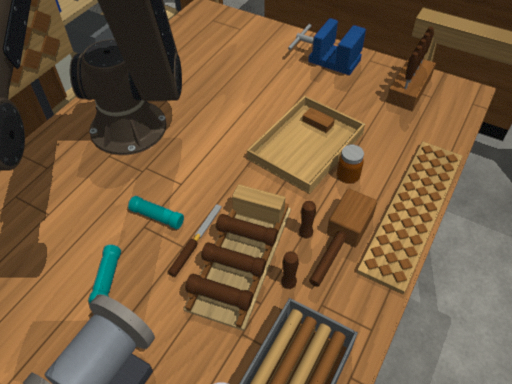

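The top view shows the dark handles at (305,183), (334,177) and (367,172) in the cradle, with its end block at (271,188). The tray is at (165,195) and the offcut at (131,197). The turquoise look-alikes at (321,277) and (397,272) stay alone. The grey cylinder at (465,212) needs locating before I move.

```bash
python3 - <<'E'
from h import *
def axis(p):
    c=(p[:,:2].min(0)+p[:,:2].max(0))/2
    b=cv2.minAreaRect(p[:,:2].astype(np.float32)*1000)
    return b
for n in ("top","scene"):
    c=camera(n); W=cloud(c)
    for (u,v) in ([(445,210),(495,215),(456,105),(435,125)] if n=="top" else [(120,325),(80,360),(100,300)]): print(n,(u,v),W[v,u].round(3))
    for r in trace("handle1",c)[:5]:
        m=r["mask"]&(c["depth"]>0)
        m=cv2.erode(m.astype(np.uint8),np.ones((2,2)))>0
        p=W[m]
        if np.median(p[:,2])<.06: continue
        q=p[p[:,2]>.066]; 
        b=cv2.minAreaRect((q[:,:2]*1000).astype(np.float32))
        t=p[p[:,2]>.0745]; d=np.linalg.svd(t[:,:2]-t[:,:2].mean(0),full_matrices=False)[2][0]
        a=np.degrees(np.arctan2(*(d*np.sign(d[0]))[::-1]))
        e=(t[:,:2]-t[:,:2].mean(0))@(d*np.sign(d[0]))
        print(n,np.round(b[0]),np.round(b[1]),round(b[2],1),"ridge",t[:,:2].mean(0).round(4),"ang",a.round(1),"span",e.min().round(3),e.max().round(3))
    for q,z0,z1 in [("tray",.03,.05),("cradle",.043,.055),("cradle",.08,.09)]:
        r=trace(q,c)[0]; p=W[r["mask"]]; p=p[(p[:,2]>z0)&(p[:,2]<z1)]
        b=cv2.minAreaRect((p[:,:2]*1000).astype(np.float32)); print(n,q,np.round(b[0]),np.round(b[1]),round(b[2],1))
E
```

```text
top (445, 210) [ 0.452 -0.526  0.14 ]
top (495, 215) [ 0.437 -0.638  0.159]
top (456, 105) [ 0.725 -0.575  0.157]
top (435, 125) [ 0.699 -0.556  0.081]
top [ 537. -183.] [146.  40.] 10.7 ridge [ 0.537  -0.1831] ang 10.4 span -0.072 0.073
top [ 570. -358.] [146.  41.] 9.3 ridge [ 0.5704 -0.3587] ang 10.4 span -0.073 0.073
top [ 552. -269.] [144.  39.] 12.0 ridge [ 0.5514 -0.271 ] ang 11.0 span -0.071 0.073
top tray [519. 201.] [301. 220.] 82.7
top cradle [ 542. -207.] [132. 275.] 9.9
top cradle [521. -95.] [125.  45.] 10.3
scene (120, 325) [ 0.461 -0.552  0.128]
scene (80, 360) [ 0.457 -0.65   0.161]
scene (100, 300) [ 0.416 -0.543  0.176]
scene [ 542. -193.] [145.  34.] 10.7 ridge [ 0.5432 -0.1896] ang 10.7 span -0.074 0.071
scene [ 574. -367.] [146.  36.] 9.9 ridge [ 0.5747 -0.3652] ang 10.3 span -0.074 0.071
scene [ 557. -280.] [146.  39.] 11.7 ridge [ 0.558  -0.2776] ang 10.1 span -0.073 0.072
scene tray [518. 194.] [306. 223.] 83.1
scene cradle [ 551. -237.] [143. 314.] 10.2
scene cradle [ 523. -101.] [129.  47.] 10.1
```

Call:
jog_arm:
  motion:
    - [0,0,-0.04,0,0,0,1]
    - [0,0,-0.08,0,0,0,1]
    - [-0.02,0.008,-0.115,0,0,0,1]
    - [-0.057,0.023,-0.12,0,0,1.5,1]
    - [-0.095,0.038,-0.12,0,0,3.5,1]
  force: 100

```text
time: 1.82
ee_pos: [0.2445, -0.5969, 0.3375]
ee_rot: [-0.276, 3.127, -0.008]
wrist_force: [0.8, -0.1, -1.1]
finger_gap: 0.0853
grasp_force: 0.0
```

Call:
jog_arm:
  motion:
    - [-0.038,0.015,0,0,0,0,1]
    - [-0.076,0.03,0,0,0,0,1]
    - [-0.114,0.045,0,0,0,0,1]
    - [-0.152,0.06,0,0,0,0,1]
    - [-0.19,0.075,0,0,0,0,1]

```text
time: 2.23
ee_pos: [0.4191, -0.4868, 0.3342]
ee_rot: [-0.282, 3.128, -0.001]
wrist_force: [1.5, -0.7, -0.2]
finger_gap: 0.0855
grasp_force: 0.0
```

Call:
jog_arm:
  motion:
    - [-0.035,0.018,0,0,0,0,1]
    - [-0.07,0.036,0.01,0,0,0,1]
    - [-0.105,0.054,0.02,0,0,0,1]
    - [-0.138,0.073,0.035,0,0,0,1]
    - [-0.165,0.092,0.05,0,0,0,1]

```text
time: 2.65
ee_pos: [0.5656, -0.3665, 0.2834]
ee_rot: [-0.283, 3.128, -0.0]
wrist_force: [0.7, -0.4, 0.5]
finger_gap: 0.0856
grasp_force: 0.0
```

Call:
jog_arm:
  motion:
    - [0,0,0.035,0,0,0,1]
    - [0,0,0.07,0,0,0,1]
    - [0,0,0.1,0,0,0,1]
    - [0,0,0.11,0,0,0,1]
    - [0,0,0.11,0,0,0,1]

```text
time: 3.07
ee_pos: [0.562, -0.3675, 0.1708]
ee_rot: [0.281, -3.124, -0.004]
wrist_force: [-0.2, 0.1, 0.6]
finger_gap: 0.0855
grasp_force: 0.0
```

```bash
python3 - <<'E'
from h import *
s=state(); print(s["ee_pos"].round(4) if hasattr(s["ee_pos"],"round") else s["ee_pos"],s["ee_rot"],s["ft_torque"])
ims=[]
for n in ("top","scene"):
    c=camera(n); ims.append(c["pixels"][:,:,::-1])
a=cv2.resize(ims[0][90:250,230:420],None,fx=2.1,fy=2.1); b=cv2.resize(ims[1][150:340,150:350],None,fx=2,fy=2)
h=min(a.shape[0],b.shape[0]); cv2.imwrite("pics/c1.png",np.hstack([a[:h],b[:h]]))
E
```

```text
[ 0.562  -0.3675  0.1708] [ 0.28133422 -3.12391201 -0.00390559] [0.04675896 0.04892114 0.02808055]
```

View pics/c1.png

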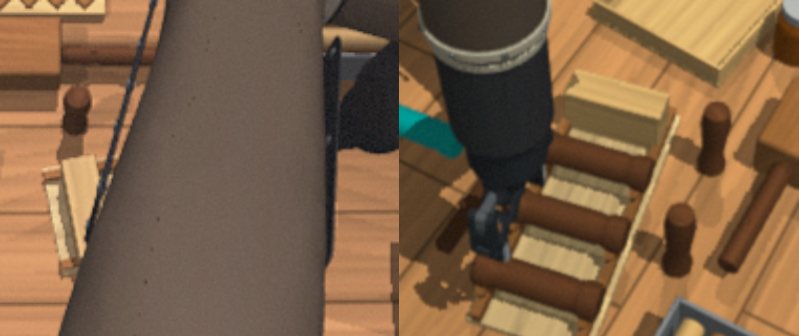

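The right half shows the gripper over the rear-left handle C at about (490,235), clear of the neighbours. I'll correct about 11 mm and go down.

Call:
jog_arm:
  motion:
    - [-0.011,0.0035,0.03,0,0,0,1]
    - [-0.011,0.0035,0.06,0,0,0,1]
    - [-0.011,0.0035,0.085,0,0,0,1]
    - [-0.011,0.0035,0.105,0,0,0,1]
    - [-0.011,0.0035,0.111,0,0,0,1]

```text
time: 3.58
ee_pos: [0.5736, -0.3629, 0.062]
ee_rot: [0.281, -3.128, -0.001]
wrist_force: [-0.9, -0.6, -0.3]
finger_gap: 0.0852
grasp_force: 0.0
```

Call:
jog_arm:
  motion:
    - [0,0,0,0,0,0,0.6]
    - [0,0,0,0,0,0,0.4]
    - [0,0,0,0,0,0,0.2]
    - [0,0,0,0,0,0,0]
    - [0,0,0,0,0,0,0]
  force: 110

```text
time: 4.0
ee_pos: [0.5746, -0.3631, 0.0645]
ee_rot: [-0.282, 3.127, -0.002]
wrist_force: [-0.8, -0.1, -0.4]
finger_gap: 0.0257
grasp_force: 0.0
```

Call:
jog_arm:
  motion:
    - [0,0,0,0,0,0,0]
    - [0,0,0,0,0,0,0]
    - [0,0,0,0,0,0,0]

```text
time: 4.25
ee_pos: [0.5738, -0.3628, 0.0631]
ee_rot: [-0.282, 3.129, -0.0]
wrist_force: [-0.8, 0.2, 1.0]
finger_gap: 0.0001
grasp_force: 0.0
```

```bash
python3 - <<'E'
from h import *
c=camera("scene"); i=c["pixels"][:,:,::-1]; W=cloud(c)
cv2.imwrite("pics/c2.png",cv2.resize(i[140:350,100:330],None,fx=2.6,fy=2.6))
for r in trace("handle1",c)[:5]:
    m=r["mask"]; p=W[m]; t=p[p[:,2]>.0745]
    if len(t)>10: print(r["p"],r["extent"],t.mean(0).round(4))
s=state(); print(s["ee_pos"],s["qpos"].round(3),R.from_rotvec(s["ee_rot"]).as_matrix().round(3))
E
```

```text
0.91 [234.5, 218.1, 279.7, 243.5] [ 0.5663 -0.1898  0.0857]
0.91 [87.7, 247.4, 122.8, 302.8] [ 0.4566 -0.5577  0.2571]
0.69 [229.2, 252.1, 267.4, 276.2] [ 0.5995 -0.2809  0.0971]
0.69 [126.0, 197.5, 183.5, 230.2] [ 0.5974 -0.4527  0.4661]
0.63 [184.6, 272.0, 252.7, 310.2] [ 0.5795 -0.3666  0.0824]
[ 0.57376634 -0.3627465   0.06280597] [-0.277  0.484 -0.158 -0.    -0.929 -1.114] [[-0.984 -0.179 -0.   ]
 [-0.179  0.984  0.   ]
 [ 0.     0.    -1.   ]]
```

View pics/c2.png

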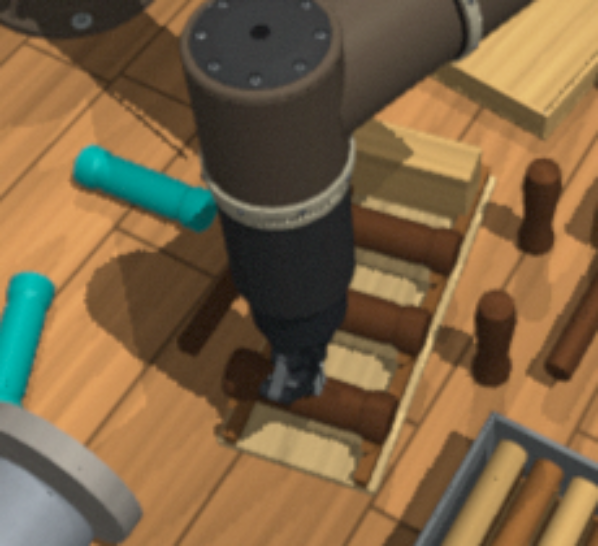

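The picture shows the fingers at crop (290,385), apparently shut on top of handle C at about (310,400) and not around it. I'll check the real fingertip position from depth.

```bash
python3 - <<'E'
from h import *
c=camera("scene"); W=cloud(c)
for v in range(270,302,3):
    print(v,[(u,*(W[v,u]*1000).round().astype(int)) for u in range(194,234,5)])
cv2.imwrite("pics/c3.png",cv2.resize(c["pixels"][255:315,175:265,::-1],None,fx=8,fy=8,interpolation=cv2.INTER_CUBIC))
print(c["xyz"],state()["finger_gap"],state()["grasp_force"])
E
```

```text
270 [(194, np.int64(466), np.int64(-321), np.int64(0)), (199, np.int64(477), np.int64(-315), np.int64(0)), (204, np.int64(574), np.int64(-403), np.int64(217)), (209, np.int64(585), np.int64(-400), np.int64(222)), (214, np.int64(594), np.int64(-397), np.int64(225)), (219, np.int64(601), np.int64(-390), np.int64(220)), (224, np.int64(607), np.int64(-382), np.int64(213)), (229, np.int64(544), np.int64(-283), np.int64(9))]
273 [(194, np.int64(470), np.int64(-327), np.int64(-2)), (199, np.int64(480), np.int64(-321), np.int64(-2)), (204, np.int64(574), np.int64(-404), np.int64(207)), (209, np.int64(584), np.int64(-400), np.int64(210)), (214, np.int64(593), np.int64(-397), np.int64(212)), (219, np.int64(601), np.int64(-391), np.int64(210)), (224, np.int64(588), np.int64(-359), np.int64(150)), (229, np.int64(549), np.int64(-290), np.int64(9))]
276 [(194, np.int64(510), np.int64(-369), np.int64(84)), (199, np.int64(516), np.int64(-360), np.int64(76)), (204, np.int64(573), np.int64(-405), np.int64(195)), (209, np.int64(584), np.int64(-402), np.int64(201)), (214, np.int64(591), np.int64(-396), 
[... 2917 characters left out ...]
t64(60)), (214, np.int64(571), np.int64(-383), np.int64(66)), (219, np.int64(581), np.int64(-379), np.int64(68)), (224, np.int64(592), np.int64(-375), np.int64(72)), (229, np.int64(602), np.int64(-370), np.int64(72))]
300 [(194, np.int64(519), np.int64(-394), np.int64(18)), (199, np.int64(525), np.int64(-385), np.int64(10)), (204, np.int64(535), np.int64(-379), np.int64(7)), (209, np.int64(545), np.int64(-373), np.int64(8)), (214, np.int64(556), np.int64(-368), np.int64(9)), (219, np.int64(583), np.int64(-382), np.int64(59)), (224, np.int64(595), np.int64(-379), np.int64(67)), (229, np.int64(606), np.int64(-375), np.int64(72))]
[ 0.91546164 -0.77280127  1.07088245] 2.1704010093277245e-05 0.0
```

View pics/c3.png

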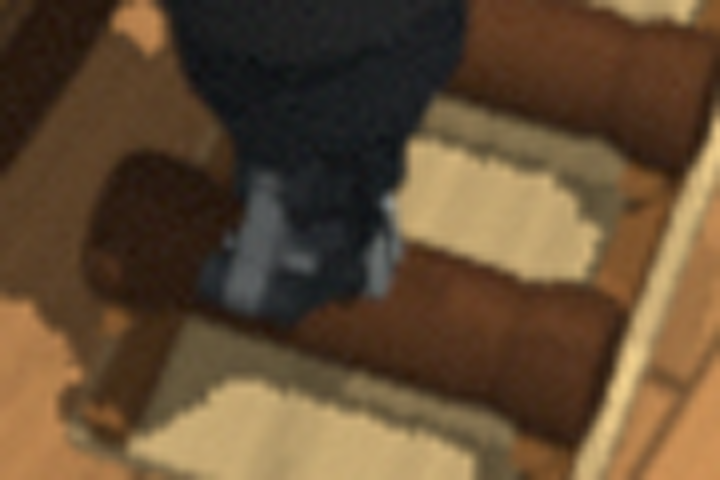

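The fingers are centred laterally on the handle: the pad side is at x≈0.583 and the finger back at y≈-0.377. But the tips seem to end at the handle's top, z≈0.078, so they probably slid off upward. I'll open, go 22 mm lower and close again, watching the force.

Call:
jog_arm:
  motion:
    - [0,0,-0.01,0,0,0,1]
    - [0,0,-0.01,0,0,0,1]
    - [0,0,-0.01,0,0,0,1]
    - [0,0,-0.01,0,0,0,1]
    - [0,0,-0.01,0,0,0,1]

```text
time: 4.82
ee_pos: [0.5737, -0.3627, 0.0728]
ee_rot: [-0.282, 3.129, 0.0]
wrist_force: [0.4, -0.4, -0.3]
finger_gap: 0.0603
grasp_force: 0.0
```

Call:
jog_arm:
  motion:
    - [0,0,0,0,0,0,1]
    - [0,0,0.01,0,0,0,1]
    - [0,0,0.02,0,0,0,1]
    - [0,0,0.03,0,0,0,1]
    - [0,0,0.03,0,0,0,1]

```text
time: 5.23
ee_pos: [0.5718, -0.3619, 0.0392]
ee_rot: [0.281, -3.125, -0.004]
wrist_force: [-0.7, 0.2, -1.0]
finger_gap: 0.0855
grasp_force: 0.0
```

Call:
jog_arm:
  motion:
    - [0,0,0,0,0,0,0.7]
    - [0,0,0,0,0,0,0.5]
    - [0,0,0,0,0,0,0.3]
    - [0,0,0,0,0,0,0.3]

```text
time: 5.57
ee_pos: [0.5737, -0.3616, 0.0433]
ee_rot: [-0.281, 3.129, 0.002]
wrist_force: [-5.1, 42.2, 28.5]
finger_gap: 0.0384
grasp_force: 24.0
```

```bash
python3 - <<'E'
from h import *
s=state(); print({k:np.round(s[k],4) for k in s})
E
```

```text
{'time': np.float64(5.5667), 'qpos': array([-0.2766,  0.5038, -0.1756, -0.0019, -0.892 , -1.1137]), 'joint_velocities': array([ 0.0439, -0.034 , -0.0073, -0.0767, -0.0589, -0.0005]), 'tau': array([-1.72652e+01, -5.27678e+01,  2.51827e+01,  1.34278e+01,
        4.98430e+00,  4.52000e-02]), 'ee_pos': array([ 0.5737, -0.3616,  0.0433]), 'ee_rot': array([-2.8130e-01,  3.1289e+00,  2.4000e-03]), 'wrist_force': array([-5.0637, 42.2427, 28.5409]), 'ft_torque': array([15.6402,  1.787 , -0.099 ]), 'grasp_force': np.float64(23.9666), 'finger_gap': np.float64(0.0384)}
```

Call:
jog_arm:
  motion:
    - [0,0,0,0,0,0,0.8]
    - [0,0,0,0,0,0,0.8]
    - [0,0.002,0.007,0,0,0,0.8]
    - [0,0.002,0.014,0,0,0,0.8]
    - [0,0.002,0.014,0,0,0,0.8]
  force: 40

```text
time: 5.98
ee_pos: [0.5722, -0.3603, 0.0268]
ee_rot: [0.281, -3.127, -0.002]
wrist_force: [-1.2, -0.2, 0.9]
finger_gap: 0.0681
grasp_force: 0.0
```

Call:
jog_arm:
  motion:
    - [0,0,0,0,0,0,0.6]
    - [0,0,0,0,0,0,0.5]
    - [0,0,0,0,0,0,0.4]
    - [0,0,0,0,0,0,0.35]

```text
time: 6.32
ee_pos: [0.5735, -0.3611, 0.0289]
ee_rot: [-0.282, 3.129, -0.0]
wrist_force: [0.0, -1.3, -0.8]
finger_gap: 0.0389
grasp_force: 40.7
```

```bash
python3 - <<'E'
from h import *
s=state(); print({k:np.round(s[k],4) for k in ("ee_pos","wrist_force","ft_torque","grasp_force","finger_gap")})
c=camera("scene"); W=cloud(c)
cv2.imwrite("pics/c4.png",cv2.resize(c["pixels"][255:315,175:265,::-1],None,fx=8,fy=8,interpolation=cv2.INTER_CUBIC))
E
```

```text
{'ee_pos': array([ 0.5735, -0.3611,  0.0289]), 'wrist_force': array([ 0.0393, -1.2868, -0.7922]), 'ft_torque': array([-0.4521, -0.0164,  0.048 ]), 'grasp_force': np.float64(40.7492), 'finger_gap': np.float64(0.0389)}
```

View pics/c4.png

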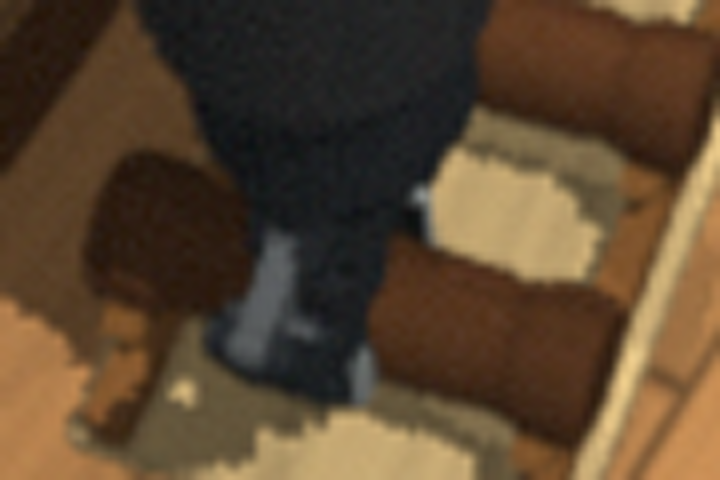

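Clean grip: 41 N, gap 38.9 mm, wrist force about 0. The picture shows the fingers round the body at crop (300,340). The reported z sits about 30 mm below the true pad height, so I'll use ee z≈0.028 for a cradle grip. Next I grip harder, lift and tilt both ways.

Call:
jog_arm:
  motion:
    - [0,0,0,0,0,0,0.2]
    - [0,0,0,0,0,0,0]
    - [0,0,-0.02,0,0,0,0]
    - [0,0,-0.05,0,0,0,0]
    - [0,0,-0.08,0,0,0,0]
  force: 115

```text
time: 6.78
ee_pos: [0.5718, -0.3599, 0.1076]
ee_rot: [0.281, -3.125, -0.004]
wrist_force: [1.0, -0.9, -3.2]
finger_gap: 0.0371
grasp_force: 116.5
```

Call:
jog_arm:
  motion:
    - [0,0,-0.03,0,0,0,0]
    - [0,0,-0.06,0,0,0,0]
    - [0,0,-0.07,0,0,0,0]
    - [0,0,-0.07,0,0,0,0]
    - [0,0,-0.07,0,0,0,0]

```text
time: 7.2
ee_pos: [0.5729, -0.3601, 0.1776]
ee_rot: [0.281, -3.129, -0.002]
wrist_force: [-0.6, -0.7, -4.8]
finger_gap: 0.0374
grasp_force: 116.5
```

```bash
cat > r.py <<'E'
from h import *
import time
s=state(); M=R.from_rotvec(s["ee_rot"]).as_matrix()
print("t",round(float(s["time"]),2),"pos",s["ee_pos"].round(4),"F",s["wrist_force"].round(2),"T tool",(M.T@s["ft_torque"]).round(3),"z",M[:,2].round(3),"x",M[:,0].round(3),"gap",round(float(s["finger_gap"]),4),round(float(s["grasp_force"]),1))
E
python3 r.py
```

```text
t 7.2 pos [ 0.5729 -0.3601  0.1776] F [-0.64 -0.67 -4.79] T tool [-0.069  0.07  -0.087] z [-0.001  0.001 -1.   ] x [-0.984 -0.178  0.   ] gap 0.0374 116.5
```

Call:
jog_arm:
  motion:
    - [0,0,0,0,7,0,0]
    - [0,0,0,0,14,0,0]
    - [0,0,0,0,21,0,0]
    - [0,0,0,0,28,0,0]
    - [0,0,0,0,34,0,0]

```text
time: 7.62
ee_pos: [0.5735, -0.36, 0.1758]
ee_rot: [0.229, -2.531, 0.069]
wrist_force: [-0.1, -1.0, -3.3]
finger_gap: 0.0374
grasp_force: 116.7
```

Call:
jog_arm:
  motion:
    - [0,0,0,0,0,0,0]
    - [0,0,0,0,0,0,0]
    - [0,0,0,0,0,0,0]
    - [0,0,0,0,0,0,0]
    - [0,0,0,0,0,0,0]

```text
time: 8.03
ee_pos: [0.5731, -0.3613, 0.1805]
ee_rot: [0.228, -2.543, 0.071]
wrist_force: [-0.9, 0.3, -3.7]
finger_gap: 0.0373
grasp_force: 118.1
```

```bash
python3 r.py
```

```text
t 8.03 pos [ 0.5731 -0.3613  0.1805] F [-0.86  0.28 -3.69] T tool [-0.032 -2.564 -0.024] z [-0.547 -0.1   -0.831] x [-0.818 -0.147  0.556] gap 0.0373 118.1
```

Call:
jog_arm:
  motion:
    - [0,0,0,0,-7,0,0]
    - [0,0,0,0,-14,0,0]
    - [0,0,0,0,-21,0,0]
    - [0,0,0,0,-28,0,0]
    - [0,0,0,0,-34,0,0]

```text
time: 8.45
ee_pos: [0.573, -0.3615, 0.1829]
ee_rot: [-0.279, 3.118, -0.004]
wrist_force: [-0.6, -0.8, -3.7]
finger_gap: 0.0378
grasp_force: 118.6
```

Call:
jog_arm:
  motion:
    - [0,0,0,0,0,0,0]
    - [0,0,0,0,0,0,0]
    - [0,0,0,0,0,0,0]
    - [0,0,0,0,0,0,0]
    - [0,0,0,0,0,0,0]

```text
time: 8.87
ee_pos: [0.5737, -0.3605, 0.1783]
ee_rot: [0.283, -3.128, -0.0]
wrist_force: [0.5, 0.0, -3.7]
finger_gap: 0.037
grasp_force: 118.6
```

```bash
python3 r.py
```

```text
t 8.87 pos [ 0.5737 -0.3605  0.1783] F [ 0.46  0.01 -3.71] T tool [-0.041 -0.015 -0.055] z [-0.001  0.    -1.   ] x [-0.984 -0.179  0.001] gap 0.037 118.6
```

Call:
jog_arm:
  motion:
    - [0,0,0,0,-7,0,0]
    - [0,0,0,0,-14,0,0]
    - [0,0,0,0,-21,0,0]
    - [0,0,0,0,-28,0,0]
    - [0,0,0,0,-34,0,0]

```text
time: 9.28
ee_pos: [0.5736, -0.3602, 0.1789]
ee_rot: [-0.231, 2.535, 0.068]
wrist_force: [-24.9, 3.5, 2.3]
finger_gap: 0.0369
grasp_force: 119.2
```

Call:
jog_arm:
  motion:
    - [0,0,0,0,0,0,0]
    - [0,0,0,0,0,0,0]
    - [0,0,0,0,0,0,0]
    - [0,0,0,0,0,0,0]
    - [0,0,0,0,0,0,0]

```text
time: 9.7
ee_pos: [0.5742, -0.3602, 0.1785]
ee_rot: [-0.231, 2.541, 0.071]
wrist_force: [0.4, -0.9, -4.9]
finger_gap: 0.0373
grasp_force: 118.9
```

```bash
python3 r.py
```

```text
t 9.7 pos [ 0.5742 -0.3602  0.1785] F [ 0.37 -0.89 -4.86] T tool [0.046 2.615 0.057] z [ 0.549  0.101 -0.83 ] x [-0.816 -0.15  -0.558] gap 0.0373 118.9
```

Call:
jog_arm:
  motion:
    - [0,0,0,0,7,0,0]
    - [0,0,0,0,14,0,0]
    - [0,0,0,0,21,0,0]
    - [0,0,0,0,28,0,0]
    - [0,0,0,0,34,0,0]

```text
time: 10.12
ee_pos: [0.5754, -0.3602, 0.1805]
ee_rot: [0.284, -3.125, 0.007]
wrist_force: [0.4, -1.5, -4.6]
finger_gap: 0.0375
grasp_force: 118.8
```

Call:
jog_arm:
  motion:
    - [0,0,0,0,0,0,0]
    - [0,0,0,0,0,0,0]
    - [0,0,0,0,0,0,0]
    - [0,0,0,0,0,0,0]

```text
time: 10.45
ee_pos: [0.5734, -0.3606, 0.1788]
ee_rot: [-0.282, 3.128, 0.0]
wrist_force: [-0.3, -0.5, -3.2]
finger_gap: 0.0374
grasp_force: 118.8
```

```bash
python3 r.py
```

```text
t 10.45 pos [ 0.5734 -0.3606  0.1788] F [-0.29 -0.51 -3.24] T tool [-0.041 -0.111 -0.025] z [ 0.001  0.    -1.   ] x [-0.984 -0.179 -0.001] gap 0.0374 118.8
```

Call:
jog_arm:
  motion:
    - [0,0,0,0,0,0,0]

```text
time: 10.53
ee_pos: [0.573, -0.361, 0.1794]
ee_rot: [-0.281, 3.128, -0.0]
wrist_force: [-0.5, 0.0, -4.7]
finger_gap: 0.0374
grasp_force: 118.8
```

```bash
python3 r.py
```

```text
t 10.53 pos [ 0.573  -0.361   0.1794] F [-0.46  0.   -4.66] T tool [ 0.021 -0.044 -0.054] z [ 0.001 -0.    -1.   ] x [-0.984 -0.178 -0.001] gap 0.0374 118.8
```

Call:
jog_arm:
  motion:
    - [0,0,0,0,0,0,0]

```text
time: 10.62
ee_pos: [0.573, -0.3612, 0.1795]
ee_rot: [-0.28, 3.128, -0.0]
wrist_force: [-0.1, 0.4, -4.3]
finger_gap: 0.0371
grasp_force: 118.8
```

```bash
python3 r.py
```

```text
t 10.62 pos [ 0.573  -0.3612  0.1795] F [-0.09  0.38 -4.33] T tool [ 0.03  -0.065 -0.071] z [ 0.001 -0.    -1.   ] x [-0.984 -0.178 -0.001] gap 0.0371 118.8
```

```bash
cat > m.py <<'E'
from h import *
T=[];F=[]
for i in range(9):
    camera("top"); s=state(); M=R.from_rotvec(s["ee_rot"]).as_matrix()
    T.append(M.T@s["ft_torque"]); F.append(s["wrist_force"])
T=np.array(T);F=np.array(F)
print("t",round(float(s["time"]),2),"pos",s["ee_pos"].round(4),"T tool",T.mean(0).round(3),"+-",(T.std(0)/3).round(3),"F",F.mean(0).round(2),"x",M[:,0].round(3),"gap",s["finger_gap"].round(4))
E
python3 m.py
```

```text
Traceback (most recent call last):
  File "m.py", line 7, in <module>
    print("t",round(float(s["time"]),2),"pos",s["ee_pos"].round(4),"T tool",T.mean(0).round(3),"+-",(T.std(0)/3).round(3),"F",F.mean(0).round(2),"x",M[:,0].round(3),"gap",s["finger_gap"].round(4))
                                                                                                                                                                           ^^^^^^^^^^^^^^^^^^^^^
AttributeError: 'float' object has no attribute 'round'
```

Call:
jog_arm:
  motion:
    - [0,0,0,0,7,0,0]
    - [0,0,0,0,14,0,0]
    - [0,0,0,0,21,0,0]
    - [0,0,0,0,28,0,0]
    - [0,0,0,0,34,0,0]

```text
time: 11.48
ee_pos: [0.5746, -0.3607, 0.1793]
ee_rot: [0.229, -2.535, 0.072]
wrist_force: [-1.2, -0.4, -4.2]
finger_gap: 0.0375
grasp_force: 118.9
```

Call:
jog_arm:
  motion:
    - [0,0,0,0,0,0,0]
    - [0,0,0,0,0,0,0]
    - [0,0,0,0,0,0,0]
    - [0,0,0,0,0,0,0]
    - [0,0,0,0,0,0,0]

```text
time: 11.9
ee_pos: [0.5734, -0.3614, 0.181]
ee_rot: [0.228, -2.544, 0.071]
wrist_force: [0.4, 0.8, -3.9]
finger_gap: 0.0372
grasp_force: 119.5
```

Call:
jog_arm:
  motion:
    - [0,0,0,0,-7,0,0]
    - [0,0,0,0,-14,0,0]
    - [0,0,0,0,-21,0,0]
    - [0,0,0,0,-28,0,0]
    - [0,0,0,0,-34,0,0]

```text
time: 12.32
ee_pos: [0.573, -0.3616, 0.183]
ee_rot: [-0.279, 3.118, -0.004]
wrist_force: [-0.1, -0.1, -3.2]
finger_gap: 0.0376
grasp_force: 119.7
```

Call:
jog_arm:
  motion:
    - [0,0,0,0,0,0,0]
    - [0,0,0,0,0,0,0]
    - [0,0,0,0,0,0,0]
    - [0,0,0,0,0,0,0]

```text
time: 12.65
ee_pos: [0.5734, -0.3608, 0.1794]
ee_rot: [0.282, -3.129, 0.001]
wrist_force: [0.6, -0.4, -4.3]
finger_gap: 0.037
grasp_force: 119.7
```

```bash
python3 m.py
```

```text
Traceback (most recent call last):
  File "m.py", line 7, in <module>
    print("t",round(float(s["time"]),2),"pos",s["ee_pos"].round(4),"T tool",T.mean(0).round(3),"+-",(T.std(0)/3).round(3),"F",F.mean(0).round(2),"x",M[:,0].round(3),"gap",s["finger_gap"].round(4))
                                                                                                                                                                           ^^^^^^^^^^^^^^^^^^^^^
AttributeError: 'float' object has no attribute 'round'
```

```bash
sed -i 's/s\["finger_gap"\].round(4)/round(float(s["finger_gap"]),4)/' m.py; python3 m.py
```

```text
t 13.55 pos [ 0.5734 -0.3608  0.1789] T tool [ 0.008  0.045 -0.046] +- [0.02  0.014 0.033] F [ 0.13  0.06 -4.33] x [-0.984 -0.179 -0.   ] gap 0.0374
```

Call:
jog_arm:
  motion:
    - [0,0,0,0,-7,0,0]
    - [0,0,0,0,-14,0,0]
    - [0,0,0,0,-21,0,0]
    - [0,0,0,0,-28,0,0]
    - [0,0,0,0,-34,0,0]

```text
time: 13.97
ee_pos: [0.573, -0.3608, 0.1803]
ee_rot: [-0.229, 2.533, 0.066]
wrist_force: [-11.4, -2.5, -9.3]
finger_gap: 0.0371
grasp_force: 120.0
```

Call:
jog_arm:
  motion:
    - [0,0,0,0,0,0,0]
    - [0,0,0,0,0,0,0]
    - [0,0,0,0,0,0,0]
    - [0,0,0,0,0,0,0]
    - [0,0,0,0,0,0,0]

```text
time: 14.38
ee_pos: [0.5741, -0.3604, 0.1788]
ee_rot: [-0.231, 2.54, 0.07]
wrist_force: [0.3, 0.7, -4.7]
finger_gap: 0.0373
grasp_force: 119.9
```

Call:
jog_arm:
  motion:
    - [0,0,0,0,7,0,0]
    - [0,0,0,0,14,0,0]
    - [0,0,0,0,21,0,0]
    - [0,0,0,0,28,0,0]
    - [0,0,0,0,34,0,0]

```text
time: 14.8
ee_pos: [0.5753, -0.3603, 0.1805]
ee_rot: [0.284, -3.125, 0.007]
wrist_force: [0.1, -0.9, -4.6]
finger_gap: 0.0371
grasp_force: 119.8
```

Call:
jog_arm:
  motion:
    - [0,0,0,0,0,0,0]
    - [0,0,0,0,0,0,0]
    - [0,0,0,0,0,0,0]
    - [0,0,0,0,0,0,0]

```text
time: 15.13
ee_pos: [0.5734, -0.3606, 0.1789]
ee_rot: [-0.282, 3.128, 0.0]
wrist_force: [-0.6, 0.4, -3.4]
finger_gap: 0.0378
grasp_force: 119.8
```

```bash
python3 m.py
```

```text
t 15.58 pos [ 0.5732 -0.3611  0.1791] T tool [-0.015 -0.063  0.019] +- [0.015 0.007 0.013] F [-0.02  0.05 -3.99] x [-0.984 -0.178 -0.001] gap 0.0372
```

Handle C's level moment differs by 0.108 ± 0.016 N m between the two tilts, and an impact shows on each tilt, so it's a rattler. To the tray.

Call:
jog_arm:
  motion:
    - [-0.001,0.025,0,0,0,0,0]
    - [-0.002,0.06,0,0,0,0,0]
    - [-0.004,0.1,0,0,0,0,0]
    - [-0.006,0.14,0,0,0,0,0]
    - [-0.008,0.18,0,0,0,0,0]

```text
time: 16.0
ee_pos: [0.5486, -0.181, 0.1788]
ee_rot: [-0.281, 3.129, -0.0]
wrist_force: [1.6, 0.6, -4.4]
finger_gap: 0.0371
grasp_force: 119.8
```

Call:
jog_arm:
  motion:
    - [-0.002,0.04,0,0,0,0,0]
    - [-0.003,0.08,0,0,0,3,0]
    - [-0.005,0.12,0,0,0,8,0]
    - [-0.006,0.16,0,0,0,13,0]
    - [-0.008,0.2,0,0,0,17.4,0]

```text
time: 16.42
ee_pos: [0.5206, 0.0176, 0.1793]
ee_rot: [0.202, 3.134, 0.001]
wrist_force: [0.9, 1.0, -5.3]
finger_gap: 0.0377
grasp_force: 119.8
```

Call:
jog_arm:
  motion:
    - [-0.01,0.035,0,0,0,0,0]
    - [-0.024,0.07,0,0,0,0,0]
    - [-0.029,0.088,0,0,0,0,0]
    - [-0.029,0.088,0,0,0,0,0]

```text
time: 16.75
ee_pos: [0.5628, 0.1033, 0.1788]
ee_rot: [0.19, 3.134, 0.001]
wrist_force: [0.0, -1.0, -3.9]
finger_gap: 0.0373
grasp_force: 119.9
```

```bash
python3 r.py
```

```text
t 16.75 pos [0.5628 0.1033 0.1788] F [ 0.03 -1.02 -3.93] T tool [ 0.492 -0.125 -0.014] z [ 0.002  0.001 -1.   ] x [-0.993  0.121 -0.002] gap 0.0373 119.9
```

Call:
jog_arm:
  motion:
    - [0.03,-0.001,0.02,0,0,0,0]
    - [0.054,-0.002,0.05,0,0,0,0]
    - [0.054,-0.002,0.09,0,0,0,0]
    - [0.054,-0.002,0.125,0,0,0,0]
    - [0.054,-0.002,0.15,0,0,0,0]

```text
time: 17.17
ee_pos: [0.5057, 0.1036, 0.0268]
ee_rot: [-0.195, -3.135, 0.001]
wrist_force: [0.4, 0.3, -3.1]
finger_gap: 0.0376
grasp_force: 119.8
```

Call:
jog_arm:
  motion:
    - [0,0,0.008,0,0,0,0]
    - [0,0,0.015,0,0,0,0]
    - [0,0,0.02,0,0,0,0]
    - [0,0,0.023,0,0,0,0]
    - [0,0,0.025,0,0,0,0]

```text
time: 17.58
ee_pos: [0.5081, 0.1048, 0.0047]
ee_rot: [0.194, 3.134, 0.002]
wrist_force: [-0.1, 0.7, -2.9]
finger_gap: 0.0372
grasp_force: 119.8
```

```bash
python3 r.py
```

```text
t 17.58 pos [0.5081 0.1048 0.0047] F [-0.11  0.73 -2.93] T tool [-0.06   0.026 -0.167] z [ 0.002  0.001 -1.   ] x [-0.992  0.124 -0.002] gap 0.0372 119.8
```

Call:
jog_arm:
  motion:
    - [0,0,0.002,0,0,0,0]
    - [0,0,0.004,0,0,0,0]
    - [0,0,0.005,0,0,0,0]
    - [0,0,0.005,0,0,0,0]

```text
time: 17.92
ee_pos: [0.5075, 0.1046, -0.0007]
ee_rot: [0.194, 3.135, 0.001]
wrist_force: [0.7, 0.2, -2.0]
finger_gap: 0.0372
grasp_force: 120.2
```

```bash
python3 r.py
```

```text
t 17.92 pos [ 0.5075  0.1046 -0.0007] F [ 0.69  0.17 -2.01] T tool [ 0.023 -0.047 -0.033] z [ 0.001  0.    -1.   ] x [-0.992  0.123 -0.001] gap 0.0372 120.2
```

Call:
jog_arm:
  motion:
    - [0,0,0,0,0,0,0.4]
    - [0,0,0,0,0,0,0.55]
    - [0,0,0,0,0,0,0.65]
    - [0,0,0,0,0,0,0.65]
    - [0,0,-0.01,0,0,0,0.65]
  force: 40

```text
time: 18.33
ee_pos: [0.5061, 0.1038, 0.0079]
ee_rot: [-0.195, -3.133, 0.002]
wrist_force: [0.8, 0.2, -0.5]
finger_gap: 0.0553
grasp_force: 0.0
```

Call:
jog_arm:
  motion:
    - [0,0,-0.03,0,0,0,0.65]
    - [0,0,-0.065,0,0,0,0.7]
    - [0,0,-0.105,0,0,0,1]
    - [0,-0.02,-0.14,0,0,0,1]
    - [-0.01,-0.055,-0.15,0,0,0,1]

```text
time: 18.75
ee_pos: [0.5127, 0.0506, 0.1659]
ee_rot: [0.187, 3.127, 0.006]
wrist_force: [1.4, 0.2, -1.2]
finger_gap: 0.0848
grasp_force: 0.0
```

Call:
jog_arm:
  motion:
    - [-0.01,-0.038,0,0,0,0,1]
    - [-0.02,-0.076,0,0,0,-3,1]
    - [-0.03,-0.114,0,0,0,-8,1]
    - [-0.04,-0.152,0,0,0,-13,1]
    - [-0.05,-0.19,0,0,0,-17.4,1]

```text
time: 19.17
ee_pos: [0.5363, -0.1481, 0.1601]
ee_rot: [-0.289, 3.127, -0.0]
wrist_force: [1.0, 1.5, 1.6]
finger_gap: 0.0853
grasp_force: 0.0
```

```bash
python3 r.py
```

```text
t 19.17 pos [ 0.5363 -0.1481  0.1601] F [1.02 1.48 1.57] T tool [-0.027 -0.13  -0.009] z [ 0.001 -0.    -1.   ] x [-0.983 -0.184 -0.001] gap 0.0853 0.0
```

Call:
jog_arm:
  motion:
    - [0.001,-0.04,0,0,0,0,1]
    - [0.002,-0.08,0,0,0,0,1]
    - [0.003,-0.115,0,0,0,0,1]
    - [0.003,-0.124,0,0,0,0,1]
    - [0.003,-0.124,0,0,0,0,1]

```text
time: 19.58
ee_pos: [0.5552, -0.2714, 0.159]
ee_rot: [0.276, -3.129, 0.0]
wrist_force: [0.3, 0.4, 0.3]
finger_gap: 0.0856
grasp_force: 0.0
```

```bash
python3 r.py
```

```text
t 19.58 pos [ 0.5552 -0.2714  0.159 ] F [0.26 0.43 0.33] T tool [-0.053 -0.033 -0.038] z [-0. -0. -1.] x [-0.985 -0.175  0.   ] gap 0.0856 0.0
```

Call:
jog_arm:
  motion:
    - [0,-0.002,0.04,0,0,0,1]
    - [0,-0.002,0.08,0,0,0,1]
    - [0,-0.002,0.11,0,0,0,1]
    - [0,-0.002,0.13,0,0,0,1]
    - [0,-0.002,0.13,0,0,0,0.7]

```text
time: 20.0
ee_pos: [0.5526, -0.2689, 0.0248]
ee_rot: [0.281, -3.122, -0.004]
wrist_force: [-1.6, -0.3, -1.0]
finger_gap: 0.0755
grasp_force: 0.0
```

Call:
jog_arm:
  motion:
    - [0,0,0,0,0,0,0.6]
    - [0,0,0,0,0,0,0.5]
    - [0,0,0,0,0,0,0.4]
    - [0,0,0,0,0,0,0.35]
    - [0,0,0,0,0,0,0.35]

```text
time: 20.42
ee_pos: [0.5582, -0.2722, 0.0321]
ee_rot: [-0.283, 3.124, -0.005]
wrist_force: [0.1, -6.5, 3.4]
finger_gap: 0.0391
grasp_force: 42.8
```

```bash
python3 r.py
```

```text
t 20.42 pos [ 0.5582 -0.2722  0.0321] F [ 0.11 -6.5   3.36] T tool [ 2.398  0.289 -0.048] z [ 0.005 -0.003 -1.   ] x [-0.984 -0.18  -0.005] gap 0.0391 42.8
```

Call:
jog_arm:
  motion:
    - [0,0,0,0,0,0,0.2]
    - [0,0,0,0,0,0,0]
    - [0,0,-0.02,0,0,0,0]
    - [0,0,-0.05,0,0,0,0]
    - [0,0,-0.08,0,0,0,0]
  force: 115

```text
time: 20.83
ee_pos: [0.5551, -0.2703, 0.1103]
ee_rot: [0.281, -3.128, -0.001]
wrist_force: [2.0, -0.5, -3.6]
finger_gap: 0.0371
grasp_force: 116.5
```

Call:
jog_arm:
  motion:
    - [0,0,-0.03,0,0,0,0]
    - [0,0,-0.06,0,0,0,0]
    - [0,0,-0.07,0,0,0,0]
    - [0,0,-0.07,0,0,0,0]

```text
time: 21.17
ee_pos: [0.5577, -0.271, 0.1834]
ee_rot: [-0.282, 3.122, -0.003]
wrist_force: [0.7, -0.5, -3.9]
finger_gap: 0.0372
grasp_force: 116.5
```

Call:
jog_arm:
  motion:
    - [0,0,0,0,7,0,0]
    - [0,0,0,0,14,0,0]
    - [0,0,0,0,21,0,0]
    - [0,0,0,0,28,0,0]
    - [0,0,0,0,34,0,0]

```text
time: 21.58
ee_pos: [0.5562, -0.27, 0.1773]
ee_rot: [0.229, -2.533, 0.07]
wrist_force: [0.5, 0.2, -5.3]
finger_gap: 0.0372
grasp_force: 116.7
```

Call:
jog_arm:
  motion:
    - [0,0,0,0,0,0,0]
    - [0,0,0,0,0,0,0]
    - [0,0,0,0,0,0,0]
    - [0,0,0,0,0,0,0]
    - [0,0,0,0,0,0,0]

```text
time: 22.0
ee_pos: [0.5557, -0.271, 0.1807]
ee_rot: [0.228, -2.544, 0.07]
wrist_force: [-0.6, 0.0, -3.4]
finger_gap: 0.037
grasp_force: 118.3
```

Call:
jog_arm:
  motion:
    - [0,0,0,0,-7,0,0]
    - [0,0,0,0,-14,0,0]
    - [0,0,0,0,-21,0,0]
    - [0,0,0,0,-28,0,0]
    - [0,0,0,0,-34,0,0]

```text
time: 22.42
ee_pos: [0.5555, -0.2712, 0.1825]
ee_rot: [-0.28, 3.118, -0.002]
wrist_force: [0.6, -0.2, -4.4]
finger_gap: 0.0366
grasp_force: 118.7
```

Call:
jog_arm:
  motion:
    - [0,0,0,0,0,0,0]
    - [0,0,0,0,0,0,0]
    - [0,0,0,0,0,0,0]
    - [0,0,0,0,0,0,0]

```text
time: 22.75
ee_pos: [0.556, -0.2707, 0.1795]
ee_rot: [-0.282, 3.129, -0.001]
wrist_force: [0.5, 0.2, -4.5]
finger_gap: 0.037
grasp_force: 118.7
```

```bash
python3 m.py
```

```text
t 23.2 pos [ 0.556  -0.2706  0.1783] T tool [ 0.002 -0.083  0.004] +- [0.008 0.013 0.011] F [ 0.05  0.15 -4.28] x [-0.984 -0.179  0.001] gap 0.037
```

Call:
jog_arm:
  motion:
    - [0,0,0,0,-7,0,0]
    - [0,0,0,0,-14,0,0]
    - [0,0,0,0,-21,0,0]
    - [0,0,0,0,-28,0,0]
    - [0,0,0,0,-34,0,0]

```text
time: 23.62
ee_pos: [0.5549, -0.2704, 0.1794]
ee_rot: [-0.229, 2.534, 0.067]
wrist_force: [-1.6, 1.3, -6.6]
finger_gap: 0.0366
grasp_force: 118.9
```

Call:
jog_arm:
  motion:
    - [0,0,0,0,0,0,0]
    - [0,0,0,0,0,0,0]
    - [0,0,0,0,0,0,0]
    - [0,0,0,0,0,0,0]
    - [0,0,0,0,0,0,0]

```text
time: 24.03
ee_pos: [0.5565, -0.2704, 0.1788]
ee_rot: [-0.231, 2.54, 0.07]
wrist_force: [0.2, -0.2, -4.1]
finger_gap: 0.0371
grasp_force: 119.0
```

Call:
jog_arm:
  motion:
    - [0,0,0,0,7,0,0]
    - [0,0,0,0,14,0,0]
    - [0,0,0,0,21,0,0]
    - [0,0,0,0,28,0,0]
    - [0,0,0,0,34,0,0]

```text
time: 24.45
ee_pos: [0.5576, -0.2704, 0.1805]
ee_rot: [0.284, -3.125, 0.006]
wrist_force: [1.0, -0.6, -5.2]
finger_gap: 0.0371
grasp_force: 119.2
```

Call:
jog_arm:
  motion:
    - [0,0,0,0,0,0,0]
    - [0,0,0,0,0,0,0]
    - [0,0,0,0,0,0,0]
    - [0,0,0,0,0,0,0]

```text
time: 24.78
ee_pos: [0.5557, -0.2704, 0.1787]
ee_rot: [-0.282, 3.128, 0.0]
wrist_force: [-0.6, 0.3, -4.1]
finger_gap: 0.0368
grasp_force: 119.2
```

```bash
python3 m.py
```

```text
t 25.23 pos [ 0.5557 -0.2709  0.1791] T tool [ 0.02  -0.045  0.015] +- [0.008 0.01  0.014] F [-0.21 -0.06 -4.32] x [-0.984 -0.178 -0.   ] gap 0.0372
```

Handle B's change is −0.038 ± 0.016 N m. That is small, of the opposite sign to C's, and came without an impact, so B is sound. Back into its notch.

Call:
jog_arm:
  motion:
    - [0,0,0.03,0,0,0,0]
    - [0,0,0.07,0,0,0,0]
    - [0,0,0.105,0,0,0,0]
    - [0,0,0.125,0,0,0,0]
    - [0,0,0.138,0,0,0,0]

```text
time: 25.65
ee_pos: [0.554, -0.2703, 0.0376]
ee_rot: [0.281, -3.125, -0.002]
wrist_force: [0.4, -0.2, -3.1]
finger_gap: 0.0371
grasp_force: 119.2
```

Call:
jog_arm:
  motion:
    - [0,0,0.004,0,0,0,0]
    - [0,0,0.008,0,0,0,0]
    - [0,0,0.01,0,0,0,0]
    - [0,0,0.01,0,0,0,0]
    - [0,0,0.01,0,0,0,0]

```text
time: 26.07
ee_pos: [0.5577, -0.2719, 0.033]
ee_rot: [-0.282, 3.125, -0.003]
wrist_force: [-0.0, -5.6, -0.8]
finger_gap: 0.0374
grasp_force: 119.5
```

```bash
python3 r.py
```

```text
t 26.07 pos [ 0.5577 -0.2719  0.033 ] F [-0.05 -5.62 -0.77] T tool [ 1.825  0.181 -0.042] z [ 0.004 -0.002 -1.   ] x [-0.984 -0.179 -0.003] gap 0.0374 119.5
```

Call:
jog_arm:
  motion:
    - [0,0,0,0,0,0,0.4]
    - [0,0,0,0,0,0,0.6]
    - [0,0,0,0,0,0,0.8]
    - [0,0,0,0,0,0,0.9]
    - [0,0,-0.02,0,0,0,0.9]
  force: 40

```text
time: 26.48
ee_pos: [0.5537, -0.2698, 0.0481]
ee_rot: [0.281, -3.124, -0.003]
wrist_force: [-0.7, 0.1, -0.9]
finger_gap: 0.0769
grasp_force: 0.0
```

Call:
jog_arm:
  motion:
    - [0,0,-0.04,0,0,0,1]
    - [0,0,-0.075,0,0,0,1]
    - [0,0.025,-0.1,0,0,0,1]
    - [0,0.06,-0.1,0,0,0,1]
    - [0,0.088,-0.1,0,0,0,1]

```text
time: 26.9
ee_pos: [0.541, -0.183, 0.1533]
ee_rot: [-0.28, 3.124, -0.0]
wrist_force: [0.9, 0.4, 0.0]
finger_gap: 0.0855
grasp_force: 0.0
```

Call:
jog_arm:
  motion:
    - [0,0,0,0,0,0,1]
    - [0,0,0,0,0,0,1]

```text
time: 27.07
ee_pos: [0.5404, -0.1827, 0.1519]
ee_rot: [-0.286, 3.127, 0.0]
wrist_force: [-0.6, 0.2, 0.3]
finger_gap: 0.0851
grasp_force: 0.0
```

```bash
python3 r.py; python3 - <<'E'
from h import *
c=camera("scene"); W=cloud(c)
for q in ("handle1",):
  for r in trace(q,c)[:6]:
    p=W[r["mask"]]; t=p[(p[:,2]>.0735)&(p[:,2]<.09)]
    if len(t)>10: print(r["p"],[int(x) for x in r["extent"]],t.mean(0).round(4),len(t))
cv2.imwrite("pics/c5.png",cv2.resize(c["pixels"][90:330,150:390,::-1],None,fx=2.3,fy=2.3))
E
```

```text
t 27.07 pos [ 0.5404 -0.1827  0.1519] F [-0.63  0.24  0.3 ] T tool [ 0.053 -0.043 -0.001] z [ 0.002  0.    -1.   ] x [-0.983 -0.181 -0.002] gap 0.0851 0.0
0.68 [202, 240, 268, 273] [ 0.556  -0.2777  0.077 ] 581
```

View pics/c5.png

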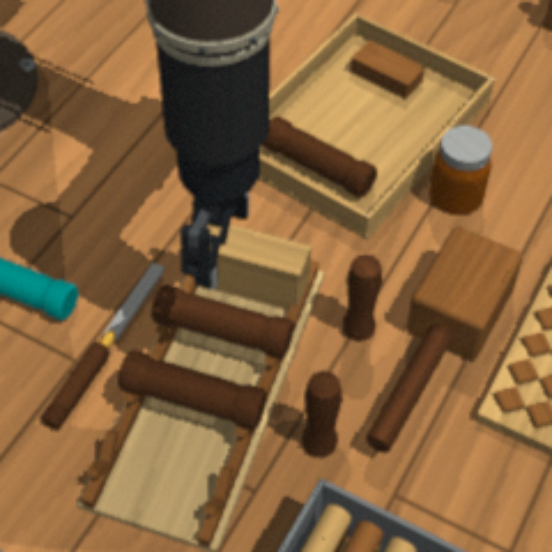

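Handle C lies flat in the tray at crop (320,155). B is back in its notches at (190,390), within 2 mm of where it was. Now handle A.

Call:
jog_arm:
  motion:
    - [-0.001,-0.002,0.035,0,0,0,1]
    - [-0.001,-0.002,0.075,0,0,0,1]
    - [-0.001,-0.002,0.105,0,0,0,1]
    - [-0.001,-0.002,0.122,0,0,0,1]
    - [-0.001,-0.002,0.122,0,0,0,0.7]

```text
time: 27.58
ee_pos: [0.5384, -0.1866, 0.0243]
ee_rot: [0.278, -3.121, -0.002]
wrist_force: [0.3, -0.6, 0.0]
finger_gap: 0.0754
grasp_force: 0.0
```

Call:
jog_arm:
  motion:
    - [0,0,0,0,0,0,0.6]
    - [0,0,0,0,0,0,0.5]
    - [0,0,0,0,0,0,0.4]
    - [0,0,0,0,0,0,0.35]
    - [0,0,0,0,0,0,0.35]

```text
time: 28.0
ee_pos: [0.5423, -0.1839, 0.0308]
ee_rot: [-0.281, 3.126, 0.003]
wrist_force: [-3.3, 14.4, 6.8]
finger_gap: 0.039
grasp_force: 40.3
```

```bash
python3 r.py
```

```text
t 28.0 pos [ 0.5423 -0.1839  0.0308] F [-3.3  14.42  6.75] T tool [-5.373e+00  2.390e-01  1.000e-03] z [ 0.003  0.002 -1.   ] x [-0.984 -0.179 -0.003] gap 0.039 40.3
```

Call:
jog_arm:
  motion:
    - [0,0.002,0,0,0,0,0.2]
    - [0,0.002,0,0,0,0,0]
    - [0,0.002,-0.02,0,0,0,0]
    - [0,0.002,-0.05,0,0,0,0]
    - [0,0.002,-0.08,0,0,0,0]
  force: 115

```text
time: 28.42
ee_pos: [0.5403, -0.1839, 0.1097]
ee_rot: [0.281, -3.128, -0.001]
wrist_force: [1.5, -0.1, -3.7]
finger_gap: 0.0374
grasp_force: 116.5
```

Call:
jog_arm:
  motion:
    - [0,0,-0.03,0,0,0,0]
    - [0,0,-0.06,0,0,0,0]
    - [0,0,-0.07,0,0,0,0]
    - [0,0,-0.07,0,0,0,0]

```text
time: 28.75
ee_pos: [0.5429, -0.1842, 0.1825]
ee_rot: [-0.281, 3.122, -0.001]
wrist_force: [-0.2, -0.2, -3.5]
finger_gap: 0.0373
grasp_force: 116.6
```

Call:
jog_arm:
  motion:
    - [0,0,0,0,7,0,0]
    - [0,0,0,0,14,0,0]
    - [0,0,0,0,21,0,0]
    - [0,0,0,0,28,0,0]
    - [0,0,0,0,34,0,0]

```text
time: 29.17
ee_pos: [0.5415, -0.1835, 0.1769]
ee_rot: [0.228, -2.533, 0.07]
wrist_force: [0.5, -0.2, -4.5]
finger_gap: 0.0373
grasp_force: 116.8
```

Call:
jog_arm:
  motion:
    - [0,0,0,0,0,0,0]
    - [0,0,0,0,0,0,0]
    - [0,0,0,0,0,0,0]
    - [0,0,0,0,0,0,0]
    - [0,0,0,0,0,0,0]

```text
time: 29.58
ee_pos: [0.541, -0.1842, 0.1804]
ee_rot: [0.229, -2.544, 0.07]
wrist_force: [0.8, 0.7, -3.8]
finger_gap: 0.0371
grasp_force: 118.3
```

Call:
jog_arm:
  motion:
    - [0,0,0,0,-7,0,0]
    - [0,0,0,0,-14,0,0]
    - [0,0,0,0,-21,0,0]
    - [0,0,0,0,-28,0,0]
    - [0,0,0,0,-34,0,0]

```text
time: 30.0
ee_pos: [0.5408, -0.1843, 0.1821]
ee_rot: [-0.28, 3.118, -0.001]
wrist_force: [-0.9, 0.7, -3.1]
finger_gap: 0.0373
grasp_force: 118.7
```

Call:
jog_arm:
  motion:
    - [0,0,0,0,0,0,0]
    - [0,0,0,0,0,0,0]
    - [0,0,0,0,0,0,0]
    - [0,0,0,0,0,0,0]

```text
time: 30.33
ee_pos: [0.5414, -0.1839, 0.1795]
ee_rot: [-0.282, 3.128, -0.0]
wrist_force: [-0.0, -0.9, -4.0]
finger_gap: 0.0371
grasp_force: 118.7
```

```bash
python3 m.py
```

```text
t 30.78 pos [ 0.5412 -0.1839  0.1784] T tool [0.011 0.005 0.001] +- [0.008 0.009 0.018] F [-0.15 -0.08 -4.1 ] x [-0.984 -0.179  0.001] gap 0.0371
```

Call:
jog_arm:
  motion:
    - [0,0,0,0,-7,0,0]
    - [0,0,0,0,-14,0,0]
    - [0,0,0,0,-21,0,0]
    - [0,0,0,0,-28,0,0]
    - [0,0,0,0,-34,0,0]

```text
time: 31.2
ee_pos: [0.5398, -0.1841, 0.1793]
ee_rot: [-0.229, 2.534, 0.067]
wrist_force: [-0.5, 1.0, -4.4]
finger_gap: 0.0372
grasp_force: 118.8
```

Call:
jog_arm:
  motion:
    - [0,0,0,0,0,0,0]
    - [0,0,0,0,0,0,0]
    - [0,0,0,0,0,0,0]
    - [0,0,0,0,0,0,0]
    - [0,0,0,0,0,0,0]

```text
time: 31.62
ee_pos: [0.5418, -0.1838, 0.1789]
ee_rot: [-0.23, 2.54, 0.07]
wrist_force: [-0.5, 0.2, -4.3]
finger_gap: 0.0369
grasp_force: 119.0
```

Call:
jog_arm:
  motion:
    - [0,0,0,0,7,0,0]
    - [0,0,0,0,14,0,0]
    - [0,0,0,0,21,0,0]
    - [0,0,0,0,28,0,0]
    - [0,0,0,0,34,0,0]

```text
time: 32.03
ee_pos: [0.5429, -0.1838, 0.1802]
ee_rot: [0.283, -3.125, 0.005]
wrist_force: [0.7, -0.5, -2.8]
finger_gap: 0.0375
grasp_force: 119.3
```

Call:
jog_arm:
  motion:
    - [0,0,0,0,0,0,0]
    - [0,0,0,0,0,0,0]
    - [0,0,0,0,0,0,0]
    - [0,0,0,0,0,0,0]

```text
time: 32.37
ee_pos: [0.5409, -0.1838, 0.1787]
ee_rot: [-0.282, 3.128, 0.0]
wrist_force: [0.8, 0.5, -3.6]
finger_gap: 0.0373
grasp_force: 119.3
```

```bash
python3 m.py
```

```text
t 32.82 pos [ 0.541  -0.184   0.1791] T tool [-0.005 -0.048 -0.011] +- [0.017 0.018 0.013] F [ 0.03  0.   -3.82] x [-0.984 -0.179 -0.001] gap 0.0373
```

A's change is 0.053 ± 0.020 N m, which is ambiguous. I'll sample more on this one.

```bash
sed -i 's/range(9)/range(24)/; s#std(0)/3#std(0)/4.9#' m.py; python3 m.py
```

```text
t 34.02 pos [ 0.5411 -0.1839  0.1788] T tool [ 0.003 -0.064 -0.007] +- [0.01  0.006 0.014] F [-0.05  0.14 -4.01] x [-0.984 -0.179 -0.   ] gap 0.037
```

Call:
jog_arm:
  motion:
    - [0,0,0,0,7,0,0]
    - [0,0,0,0,14,0,0]
    - [0,0,0,0,21,0,0]
    - [0,0,0,0,28,0,0]
    - [0,0,0,0,34,0,0]

```text
time: 34.43
ee_pos: [0.5423, -0.1838, 0.1791]
ee_rot: [0.229, -2.535, 0.071]
wrist_force: [-1.6, -0.1, -2.3]
finger_gap: 0.0372
grasp_force: 119.3
```

Call:
jog_arm:
  motion:
    - [0,0,0,0,0,0,0]
    - [0,0,0,0,0,0,0]
    - [0,0,0,0,0,0,0]
    - [0,0,0,0,0,0,0]
    - [0,0,0,0,0,0,0]

```text
time: 34.85
ee_pos: [0.5412, -0.1842, 0.1808]
ee_rot: [0.229, -2.544, 0.07]
wrist_force: [-0.3, -0.5, -3.1]
finger_gap: 0.037
grasp_force: 119.6
```

Call:
jog_arm:
  motion:
    - [0,0,0,0,-7,0,0]
    - [0,0,0,0,-14,0,0]
    - [0,0,0,0,-21,0,0]
    - [0,0,0,0,-28,0,0]
    - [0,0,0,0,-34,0,0]

```text
time: 35.27
ee_pos: [0.5408, -0.1843, 0.1821]
ee_rot: [-0.28, 3.118, -0.001]
wrist_force: [0.4, 0.9, -3.5]
finger_gap: 0.0376
grasp_force: 119.8
```

Call:
jog_arm:
  motion:
    - [0,0,0,0,0,0,0]
    - [0,0,0,0,0,0,0]
    - [0,0,0,0,0,0,0]
    - [0,0,0,0,0,0,0]

```text
time: 35.6
ee_pos: [0.5414, -0.184, 0.1795]
ee_rot: [-0.282, 3.129, -0.001]
wrist_force: [0.5, -0.1, -4.5]
finger_gap: 0.0374
grasp_force: 119.8
```

```bash
python3 m.py
```

```text
t 36.8 pos [ 0.5411 -0.1839  0.1788] T tool [-0.004  0.028 -0.004] +- [0.008 0.008 0.015] F [-0.14 -0.1  -3.96] x [-0.984 -0.179 -0.   ] gap 0.0371
```

Call:
jog_arm:
  motion:
    - [0,0,0,0,-7,0,0]
    - [0,0,0,0,-14,0,0]
    - [0,0,0,0,-21,0,0]

```text
time: 37.05
ee_pos: [0.5416, -0.184, 0.1792]
ee_rot: [-0.249, 2.76, 0.045]
wrist_force: [0.6, 1.1, -4.0]
finger_gap: 0.0371
grasp_force: 119.8
```

Call:
jog_arm:
  motion:
    - [0,0,0,0,-7,0,0]

```text
time: 37.13
ee_pos: [0.5409, -0.1842, 0.1797]
ee_rot: [-0.238, 2.637, 0.057]
wrist_force: [0.2, 1.3, -4.1]
finger_gap: 0.0372
grasp_force: 119.8
```

Call:
jog_arm:
  motion:
    - [0,0,0,0,-6,0,0]

```text
time: 37.22
ee_pos: [0.5398, -0.1841, 0.1794]
ee_rot: [-0.229, 2.534, 0.067]
wrist_force: [-0.6, 0.7, -3.9]
finger_gap: 0.0371
grasp_force: 119.9
```

Call:
jog_arm:
  motion:
    - [0,0,0,0,0,0,0]

```text
time: 37.3
ee_pos: [0.5366, -0.1826, 0.1766]
ee_rot: [-0.225, 2.536, 0.074]
wrist_force: [-0.6, -2.1, -4.4]
finger_gap: 0.037
grasp_force: 119.8
```

Call:
jog_arm:
  motion:
    - [0,0,0,0,0,0,0]

```text
time: 37.38
ee_pos: [0.5396, -0.1844, 0.1788]
ee_rot: [-0.226, 2.54, 0.07]
wrist_force: [0.7, 0.3, -3.0]
finger_gap: 0.0371
grasp_force: 119.9
```

Call:
jog_arm:
  motion:
    - [0,0,0,0,0,0,0]
    - [0,0,0,0,0,0,0]

```text
time: 37.55
ee_pos: [0.5418, -0.1841, 0.1793]
ee_rot: [-0.23, 2.54, 0.069]
wrist_force: [0.3, 0.2, -4.5]
finger_gap: 0.037
grasp_force: 119.9
```

Call:
jog_arm:
  motion:
    - [0,0,0,0,7,0,0]
    - [0,0,0,0,14,0,0]
    - [0,0,0,0,21,0,0]
    - [0,0,0,0,28,0,0]
    - [0,0,0,0,34,0,0]

```text
time: 37.97
ee_pos: [0.5431, -0.1838, 0.1803]
ee_rot: [0.283, -3.125, 0.005]
wrist_force: [0.8, 0.3, -4.7]
finger_gap: 0.0373
grasp_force: 119.8
```

Call:
jog_arm:
  motion:
    - [0,0,0,0,0,0,0]
    - [0,0,0,0,0,0,0]
    - [0,0,0,0,0,0,0]
    - [0,0,0,0,0,0,0]

```text
time: 38.3
ee_pos: [0.5409, -0.1838, 0.1787]
ee_rot: [-0.282, 3.128, -0.0]
wrist_force: [-0.3, -0.5, -4.2]
finger_gap: 0.037
grasp_force: 119.8
```

```bash
sed -i 's/range(24)/range(18)/; s#/4.9#/4.24#' m.py; python3 m.py
```

```text
t 39.2 pos [ 0.5412 -0.1839  0.1788] T tool [-0.005 -0.068  0.013] +- [0.01  0.008 0.013] F [-0.02 -0.02 -3.82] x [-0.984 -0.179  0.   ] gap 0.0374
```

The moment repeats: −0.064 and −0.068 N m after one tilt, +0.028 after the other. Sound handle B shows a −0.04 offset in this difference, so A's true change is about 0.13 N m. A is a rattler, so it goes to the tray beside C.

Call:
jog_arm:
  motion:
    - [-0.003,0.03,0,0,0,0,0]
    - [-0.008,0.07,0,0,0,0,0]
    - [-0.013,0.11,0,0,0,0,0]
    - [-0.018,0.15,0,0,0,0,0]
    - [-0.022,0.19,0,0,0,0,0]

```text
time: 39.62
ee_pos: [0.5286, 0.0086, 0.179]
ee_rot: [-0.281, 3.128, 0.0]
wrist_force: [1.0, 0.5, -2.3]
finger_gap: 0.0375
grasp_force: 120.1
```

Call:
jog_arm:
  motion:
    - [-0.005,0.04,0,0,0,3,0]
    - [-0.01,0.08,0,0,0,8,0]
    - [-0.015,0.12,0,0,0,13,0]
    - [-0.019,0.155,0,0,0,17.4,0]
    - [-0.021,0.18,0,0,0,17.4,0]

```text
time: 40.03
ee_pos: [0.5171, 0.1909, 0.179]
ee_rot: [0.2, 3.134, 0.001]
wrist_force: [0.6, -0.7, -4.3]
finger_gap: 0.0374
grasp_force: 120.0
```

Call:
jog_arm:
  motion:
    - [0,0,0,0,0,0,0]
    - [0,0,0,0,0,0,0]

```text
time: 40.2
ee_pos: [0.517, 0.1893, 0.1786]
ee_rot: [-0.19, -3.136, 0.0]
wrist_force: [0.4, 0.4, -4.2]
finger_gap: 0.0371
grasp_force: 120.1
```

```bash
python3 r.py
```

```text
t 40.2 pos [0.517  0.1893 0.1786] F [ 0.45  0.42 -4.24] T tool [ 0.16  -0.098  0.326] z [-0. -0. -1.] x [-0.993  0.121  0.   ] gap 0.0371 120.1
```

Call:
jog_arm:
  motion:
    - [0,0,0.03,0,0,0,0]
    - [0,0,0.07,0,0,0,0]
    - [0,0,0.11,0,0,0,0]
    - [0,0,0.14,0,0,0,0]
    - [0,0,0.155,0,0,0,0]

```text
time: 40.62
ee_pos: [0.5153, 0.1852, 0.02]
ee_rot: [-0.197, -3.131, 0.005]
wrist_force: [-0.5, -0.3, -3.4]
finger_gap: 0.0368
grasp_force: 120.3
```

Call:
jog_arm:
  motion:
    - [0,0,0.008,0,0,0,0]
    - [0,0,0.014,0,0,0,0]
    - [0,0,0.019,0,0,0,0]
    - [0,0,0.022,0,0,0,0]
    - [0,0,0.022,0,0,0,0]

```text
time: 41.03
ee_pos: [0.5177, 0.188, 0.0022]
ee_rot: [0.195, 3.135, 0.001]
wrist_force: [0.5, 0.1, -4.3]
finger_gap: 0.0372
grasp_force: 120.0
```

Call:
jog_arm:
  motion:
    - [0,0,0.001,0,0,0,0]
    - [0,0,0.001,0,0,0,0]
    - [0,0,0.001,0,0,0,0]

```text
time: 41.28
ee_pos: [0.5176, 0.1881, 0.0015]
ee_rot: [0.194, 3.135, 0.001]
wrist_force: [-0.4, -0.2, -4.0]
finger_gap: 0.0371
grasp_force: 120.1
```

```bash
python3 r.py
```

```text
t 41.28 pos [0.5176 0.1881 0.0015] F [-0.37 -0.22 -3.98] T tool [-0.007 -0.121 -0.429] z [ 0.001  0.001 -1.   ] x [-0.992  0.123 -0.001] gap 0.0371 120.1
```

Call:
jog_arm:
  motion:
    - [0,0,0.001,0,0,0,0]
    - [0,0,0.002,0,0,0,0]
    - [0,0,0.002,0,0,0,0]
    - [0,0,0.002,0,0,0,0]

```text
time: 41.62
ee_pos: [0.5178, 0.1882, 0.0012]
ee_rot: [0.193, 3.134, 0.001]
wrist_force: [-6.9, -1.3, 17.8]
finger_gap: 0.0371
grasp_force: 123.0
```

Call:
jog_arm:
  motion:
    - [0,0,0,0,0,0,0.4]
    - [0,0,0,0,0,0,0.55]
    - [0,0,0,0,0,0,0.65]
    - [0,0,0,0,0,0,0.65]
    - [0,0,-0.01,0,0,0,0.65]
  force: 40

```text
time: 42.03
ee_pos: [0.5164, 0.1872, 0.0077]
ee_rot: [-0.195, -3.133, 0.003]
wrist_force: [0.6, -1.3, -0.7]
finger_gap: 0.0554
grasp_force: 0.0
```

Call:
jog_arm:
  motion:
    - [0,0,-0.03,0,0,0,0.65]
    - [0,0,-0.07,0,0,0,0.65]
    - [0,0,-0.11,0,0,0,0.65]
    - [0,0,-0.15,0,0,0,0.65]
    - [0,0,-0.19,0,0,0,0.65]

```text
time: 42.45
ee_pos: [0.517, 0.1874, 0.2017]
ee_rot: [0.194, 3.135, 0.0]
wrist_force: [2.0, 1.0, -0.1]
finger_gap: 0.0552
grasp_force: 0.0
```

Call:
jog_arm:
  motion:
    - [0.01,-0.03,-0.02,0,0,0,0.65]
    - [0.02,-0.07,-0.02,0,0,0,0.65]
    - [0.03,-0.11,-0.02,0,0,0,0.65]
    - [0.04,-0.145,-0.02,0,0,0,0.65]
    - [0.04,-0.15,-0.02,0,0,0,0.65]

```text
time: 42.87
ee_pos: [0.4562, 0.0402, 0.2199]
ee_rot: [0.197, 3.135, 0.001]
wrist_force: [-0.8, 0.0, -0.2]
finger_gap: 0.0553
grasp_force: 0.0
```

```bash
python3 r.py; python3 - <<'E'
from h import *
c=camera("scene"); W=cloud(c)
cv2.imwrite("pics/c6.png",cv2.resize(c["pixels"][60:330,150:390,::-1],None,fx=2.2,fy=2.2))
for q in ("handle1","spare_a","jar","mallet","chisel"):
  for r in trace(q,c)[:6]:
    p=W[r["mask"]]; t=p[p[:,2]>np.percentile(p[:,2],95)-.006]
    if r["p"]>.4: print(q,round(r["p"],2),[int(x) for x in r["extent"]],t.mean(0).round(4),np.median(p,0).round(3),len(t))
E
```

```text
t 42.87 pos [0.4562 0.0402 0.2199] F [-0.83  0.   -0.18] T tool [-0.018  0.071 -0.003] z [ 0.     0.001 -1.   ] x [-0.992  0.125 -0.   ] gap 0.0553 0.0
handle1 0.95 [128, 194, 181, 230] [ 0.2965 -0.2434  0.0502] [ 0.295 -0.244  0.036] 398
handle1 0.93 [201, 241, 269, 275] [ 0.5577 -0.2801  0.082 ] [ 0.558 -0.283  0.073] 571
handle1 0.81 [263, 141, 314, 173] [0.5164 0.0833 0.064 ] [0.512 0.09  0.042] 293
handle1 0.81 [279, 124, 328, 157] [0.5233 0.1688 0.0599] [0.52  0.174 0.041] 294
handle1 0.63 [89, 247, 121, 304] [ 0.3027 -0.4496  0.0499] [ 0.3   -0.443  0.037] 491
spare_a 0.97 [299, 202, 312, 240] [ 0.6587 -0.0974  0.128 ] [ 0.66  -0.099  0.08 ] 102
jar 0.84 [338, 145, 361, 182] [0.6749 0.1439 0.0964] [0.678 0.128 0.068] 271
mallet 0.78 [306, 188, 378, 285] [ 0.7478 -0.0159  0.0736] [ 0.748 -0.057  0.064] 1159
chisel 0.63 [169, 204, 220, 277] [ 0.4307 -0.3133  0.0275] [ 0.425 -0.277  0.015] 275
chisel 0.55 [246, 97, 364, 192] [0.5345 0.1553 0.0681] [0.53  0.185 0.008] 813
```

View pics/c6.png

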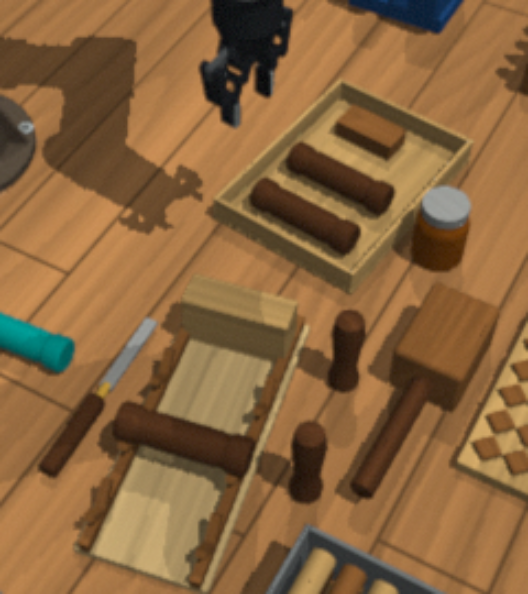

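The picture shows both rattlers flat in the tray at (340,177) and (305,215). B lies in its notches at (185,440), and its extent matches the start. The spares, jar, mallet and chisel are in place.

```bash
python3 -c "
from cell import *
print(finish_job())"
```

```text
the job is handed in; nothing more can be done
None
```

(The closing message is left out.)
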